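Take the drying chamber off the pump and let it up to air

ROBOT

A 6-joint arm with a two-finger parallel gripper is mounted at the origin on a cart in front of the work surface, level with it; the furniture and walls round the work are solid. World frame = base frame: x ahead of the robot, y to its left, z up, the work surface at z = 0. Lengths are in m, angles in degrees, forces in N, time in s.
With the tool pointing down it reaches from about 0.25 to 0.725 m from the base axis. Payload 9.7 kg.
Tool frame: the origin (TCP) lies midway between the tips of the shut fingers; the grasp point (between the pads) lies 19 mm behind it; z points along the fingers, y is the direction in which the jaws open and shut (so a half turn about z gives the same grasp; the last joint's range is limited). The gripper opens to 85 mm and grips with 20 to 120 N. Pads are 22 mm wide; open, the fingers measure 114 mm over their backs; the gripper's body (76 mm by 85 mm) begins 54 mm behind the grasp point. The pads swing forward as they close: fully open they stand 13 mm farther back than shut.
Start: joints at [-69.041, 4.979, 10.078, 95.1, 0, 90], TCP at [0.197, -0.514, 0.207] pointing down, gripper open.
Joint ranges: [-179.16, 179.16], [-48.56, 103.87], [-65.8, 70.77], [-126.05, 130.52], [-82.76, 87.17], [-180, 180]. Speed limits (degrees/s): [127.2, 127.2, 147.25, 180, 180, 180].

INTERFACE

Orientations are given as [roll, pitch, yaw] about the fixed x, y, z axes, in that order (R = Rz(yaw) Ry(pitch) Rx(roll)).
In Python, from workcell import get_obs, camera, get_calibration, job_done gives the robot as it stands.
- The arm moves only by the tool play_rows, never from a script. Its argument "commands" is text: rows parted by semicolons, each of 5 numbers parted by spaces: the opening, from 0 (shut) to 1 (fully open), then the shift along the world's x, y, z in mm, then the turn about the world's z in degrees. A call has 1 to 10 rows; each row is the pose to reach, as a shift and turn from the pose commanded when the call began; what a row does not reach only later rows make up. A row lasts 1/12 s, in which the tool goes at most 41.7 mm and 7.16 degrees, less where a joint would pass 70% of its speed; a pose out of reach is approached as far as the arm can. A call with a gripper value outside its range is refused whole. The fingers move at their own pace and stop on an object; "force" is the grip in N (left out, the last holds). Time passes only in rows, so rows that repeat a pose let the fingers close. It gives the time, the measured TCP pose, the force and the opening at its end, in the units of the state.
- get_obs(): the state, without advancing time (a new reading comes with each control period).
- camera(name): name is "side" or "top" or "wrist"; returns the picture (400x640x3 uint8, red, green, blue); there is no depth.
- get_calibration(name): a dict with "fx", "fy", "cx", "cy" (pixels), "eye" and "attitude" of the camera in the world; the wrist camera has in their place "mount" (4x4, takes a point from camera to tool coordinates, whose origin is the TCP and whose axes are the flange's). Camera axes: x right, y down, z forward; pixel columns grow to the right and rows downward; lengths in m; the calibration is good to about 2 mm. A picture is of the moment at which its call begins: read the wrist's pose just before it. get_calibration takes no time and is no camera call.
- job_done(): hands the job in, once; it reports no verdict.
The state is a dict: "time": time; "q": joint angles; "qd": joint speeds; "joint_efforts": joint torques, N m; "ee_pos": TCP position; "tcp_rot": TCP orientation; "wrist_force": force on the tool from outside, world axes, zero at the start; "torque": the same for the moment, N m; "opening": finger opening in m.
Only numpy, scipy, OpenCV 4.12 (cv2) and the standard library are available. Lean on these libraries where they do the work, as an engineer would, in place of code of your own. Each camera call takes 0.05 s, during which the arm holds its last target.

TASK

The sherds in the vacuum chamber are dry. Pushing the valve levers round with a fingertip, never pinching them, first shut the pump valve fully (the one whose copper line runs to the pump) by turning its lever to its stop square across the pipe; only then swing the vent lever (the valve with the small bronze air filter) open to its stop in line with its pipe, slowly, taking two seconds or more so that the inrush does not throw the sherds about. Knock none of the bottles and things round it, and finish clear of everything.

Things in the scene. Friction and masses are not known exactly. Their poses are not given: they have to be found in the camera images.
- chamber: vacuum chamber, fixed: round pot, clear lid 250 mm across, its top 134 mm above the table. Origin at the centre of its underside; x points from its front (robot's side) to its back, y to its left. A bar 190 mm long (top at 171 mm) lies along y at x = -45 mm; from it two pipes, axes at 158 mm, run back at y = +70 and -70 mm. Round gauge at x = 75 to 125 mm, y = -25 to 25 mm, top at 195 mm
- pump_lever (a joint): lever of the pump valve (copper line to a grey pump behind the pot; left or right pipe): 95 mm from pivot to tip, 16 mm wide; sleeve 13 mm tall. Swings level. 0: in line with its pipe, pointing to the pot's front (open, on its stop); 1.571: a quarter turn clockwise from above, pointing to the pot's left (shut, on its stop). Stays where left; needs 3 N at the sleeve. Starts open or nearly
- pump_lever_pivot (a point): point on the pump lever's upright turning axis at the height of its sleeve's middle, 203 mm above the table; does not move. A nut 17 mm across stands there, its top 6 mm higher
- pump_lever_grip (a point): middle of the pump lever's black sleeve across and in height, 70 mm from the pivot (the sleeve runs from 31 to 95 mm); moves with the lever
- vent_lever (a joint): lever of the vent valve (ends in a 30 mm bronze filter; the other pipe): 95 mm from pivot to tip, 16 mm wide; sleeve 13 mm tall. Swings level. 0: in line with its pipe, pointing to the pot's front (open, on its stop); 1.571: a quarter turn clockwise from above, pointing to the pot's left (shut, on its stop). Stays where left; needs 3 N at the sleeve. Starts shut
- vent_lever_pivot (a point): as pump_lever_pivot, for the vent lever
- vent_lever_grip (a point): as pump_lever_grip, for the vent lever
- amber_bottle: bystander: brown glass bottle with a white cap, 61 mm across, 122 mm tall, standing loose beside the left of the pot; origin at the centre of its underside
- wash_bottle: bystander: white squeeze bottle with a bent spout, 59x77 mm, 157 mm tall, standing loose beside the right of the pot; origin at the centre of its underside
- glass_bottle: bystander: clear glass bottle with a flared neck, 67 mm across, 111 mm tall, standing loose on the table to the left; origin at the centre of its underside
- dust_blower: bystander: dark red rubber blower bulb with an upright white nozzle, 62 mm across, 172 mm tall, standing loose on the table to the right; origin at the centre of its underside

How it is judged (in metres and radians):
On the way, in this order (a step that is already met when the one before it is completed fails the run):
1. the pump lever is against its shut stop while the vent is still shut (value of joint pump_lever above 1.47 rad and value of joint vent_lever above 1.4 rad), for 0.2 s.
2. the vent lever is against its open stop, the pump valve still shut (value of joint vent_lever below 0.1 rad and value of joint pump_lever above 1.47 rad), for 0.2 s.
At the end, for the whole second after the job is handed in: The pump lever stands within 0.1 rad of its shut stop (square across its pipe) and the vent lever within 0.1 rad of its open stop (in line with its pipe), both at rest (all of step 2 and velocity of joint pump_lever between -0.05 and 0.05 rad/s and velocity of joint vent_lever between -0.05 and 0.05 rad/s); the robot touches nothing.
It fails at once if the vent is opened while the pump valve is not shut (value of joint vent_lever below 1.4 rad and value of joint pump_lever below 1.45 rad).
It fails at once if the vent lever is swung open fast (over 2.5 rad/s) (velocity of joint vent_lever below -2.5 rad/s).
It fails at once if a lever is pinched: the fingers press on both its flanks at once (contact force between each of pump_lever_c2, pump_lever_c3 and the fingers above 1 N or contact force between each of vent_lever_c2, vent_lever_c3 and the fingers above 1 N).
It fails at once if one of the bottles or the blower is knocked, shifted or lifted (over 15 mm) (distance of any of amber_bottle, wash_bottle, glass_bottle, dust_blower from where it was at the start of the episode above 0.015 m).
It also fails if it takes over 48 s, if anything falls off the work surface, if the arm or the gripper's body presses on something with over 40 N, if the wrist force passes 120 N, or if a joint passes its speed limit or range.

## Working session

There is one attempt and no reset: what is moved stays moved. The work goes in short steps, Python scripts to look and compute and a tool call to move; the robot and the scene stay as the last step left them, time stands still between calls to the robot, and variables do not carry over. Pictures are saved under pics/ and viewed, and the job is handed in when it is done.

Besides the shell and the picture viewer there is one more tool, called after ">>>" in YAML: its name, and indented under it one key for each argument. play_rows: Moves the arm, as the interface text tells. Its arguments: {"type":"object","properties":{"commands":{"type":"string"},"force":{"type":"number"}},"required":["commands"]}

```bash
mkdir -p pics
python3 - <<'E'
from workcell import *
import cv2
print(get_obs())
for n in ["side","top","wrist"]:
    c=get_calibration(n); print(n,c)
for n in ["side","top"]:
    cv2.imwrite(f"pics/{n}0.png",camera(n)[:,:,::-1])
E
```

```text
{'time': 0.0, 'q': array([-6.90416209e+01,  5.00983731e+00,  1.00341914e+01,  9.50984602e+01,
        1.93458915e-03,  8.99985696e+01]), 'qd': array([-0.03325257, -0.00497652,  0.06494114, -0.07091644, -0.06730851,
       -0.03649506]), 'joint_efforts': array([ 3.64684231e-03, -5.20386600e+01,  4.64808333e+01,  1.62866019e-02,
        1.98004250e-04,  1.29292511e-05]), 'ee_pos': array([ 0.19664746, -0.51336933,  0.20599284]), 'tcp_rot': array([-1.79925894e+02, -1.93643760e-03,  2.09598070e+01]), 'wrist_force': array([ 0.05956572, -0.14239151, -0.26272836]), 'torque': array([ 0.01958793, -0.00047125, -0.00896601]), 'opening': 0.08520142835765698}
side {'fx': 504.95067747310674, 'fy': 504.95067747310674, 'cx': 323.1018864395766, 'cy': 202.49916131460813, 'eye': array([0.58647856, 1.28937274, 0.8483568 ]), 'attitude': array([-118.43164806,    0.19481046,  177.82575509])}
top {'fx': 498.6014958402234, 'fy': 498.6014958402234, 'cx': 321.7996977407305, 'cy': 200.40793826648763, 'eye': array([ 0.4449446 , -0.00956118,  1.49720553]), 'attitude': array([-1.76897643e+02,  5.84149966e-02, -9.05049474e+01])}
wrist {'fx': 291.0036964110772, 'fy': 291.0036964110772, 'cx': 325.7474695074001, 'cy': 208.06232127994798, 'mount': array([[ 5.47017351e-04, -9.59726424e-01, -2.80935743e-01,
         7.15207460e-02],
       [ 9.99999803e-01,  6.11761977e-04, -1.42761797e-04,
         3.58479645e-04],
       [ 3.08878075e-04, -2.80935610e-01,  9.59726569e-01,
        -1.66059860e-01],
       [ 0.00000000e+00,  0.00000000e+00,  0.00000000e+00,
         1.00000000e+00]])}
```

View pics/top0.png

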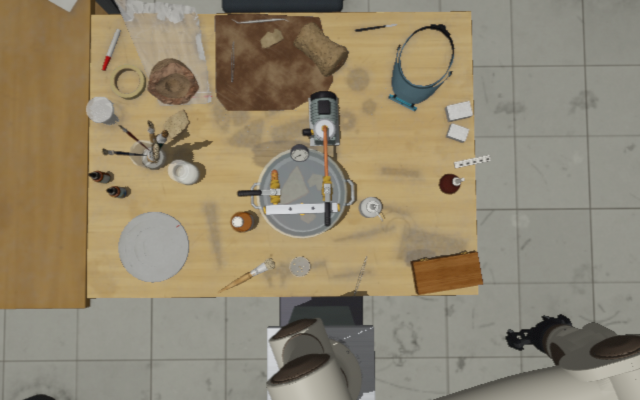

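View pics/side0.png

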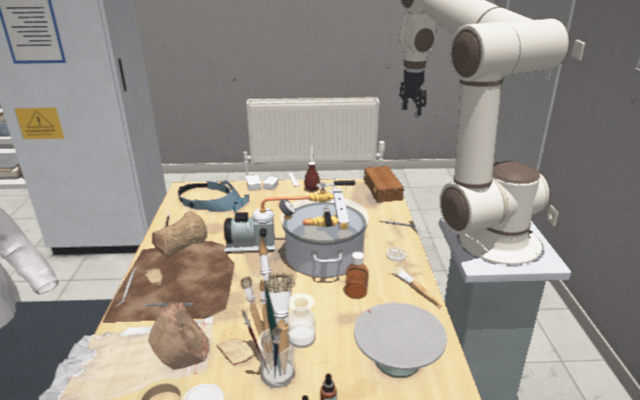

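Run:
```python
import cv2
a=cv2.imread("pics/top0.png")
cv2.imwrite("pics/topcrop.png",cv2.resize(a[70:270,210:410],(800,800),interpolation=cv2.INTER_CUBIC)[:600])
```

```text
(no output)
```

View pics/topcrop.png

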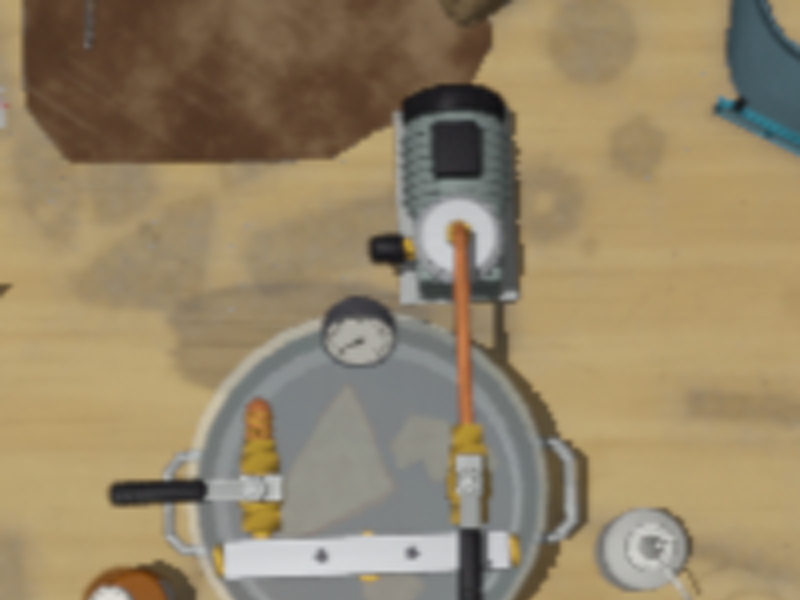

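The top view shows the copper line running to the right pipe, whose lever sits at about px (327,189) and points to the front. So the right valve is the pump valve. The left one, at about px (275,192), has the bronze filter and its lever points left, so the vent is shut. The side view shows the same layout. Next I'll measure positions.

```bash
cat > h.py <<'E'
import numpy as np, cv2
from scipy.spatial.transform import Rotation as R
from workcell import *
def ray(cal,u,v):
    d=np.array([(u-cal['cx'])/cal['fx'],(v-cal['cy'])/cal['fy'],1.])
    return np.array(cal['eye']),R.from_euler('xyz',cal['attitude'],degrees=True).as_matrix()@d
def plane(cal,u,v,z):
    e,d=ray(cal,u,v); return e+d*(z-e[2])/d[2]
def proj(cal,p):
    c=R.from_euler('xyz',cal['attitude'],degrees=True).as_matrix().T@(np.array(p)-cal['eye'])
    return cal['fx']*c[0]/c[2]+cal['cx'],cal['fy']*c[1]/c[2]+cal['cy']
E
python3 - <<'E'
from h import *
a=cv2.imread("pics/top0.png"); c=get_calibration("top")
m=(a.max(2)<60).astype(np.uint8)
n,l,s,ce=cv2.connectedComponentsWithStats(m)
for i in range(1,n):
    x,y,w,h,A=s[i]
    if A>25 and 220<x<400 and 80<y<260:
        pts=cv2.findNonZero((l==i).astype(np.uint8)); r=cv2.minAreaRect(pts)
        print(s[i],ce[i],r,plane(c,*ce[i],.206))
for nm,u,v,z in [("pumppiv",326.75,189.3,.207),("ventpiv",275.5,192,.207),("amber cap",237,222,.122),("washcap",373,206.5,.12)]:
    print(nm,plane(c,u,v,z).round(4))
# lid/pot circle via filter: bar ends
s0=get_calibration("side")
for p in [plane(c,326.75,189.3,.207),plane(c,275.5,192,.207)]: print("side",proj(s0,p))
b=cv2.imread("pics/side0.png"); cv2.imwrite("pics/sidecrop.png",cv2.resize(b[160:310,230:430],(800,600),interpolation=cv2.INTER_CUBIC))
cv2.imwrite("pics/topcrop2.png",cv2.resize(a[165:240,230:350],(800,500),interpolation=cv2.INTER_CUBIC))
E
```

```text
[311  91  26  10 155] [323.1483871   94.87096774] ((323.5, 95.5), (9.0, 25.0), 90.0) [ 0.79218144 -0.01484346  0.206     ]
[318 100  12  14 147] [323.87755102 106.86394558] ((323.5, 106.5), (13.0, 11.0), 90.0) [ 0.76033138 -0.01646865  0.206     ]
[303 129   8   7  48] [306.52083333 131.9375    ] ((306.5, 132.0), (6.0, 7.0), 90.0) [0.69445801 0.02948132 0.206     ]
[238 190  23   6  97] [249.19587629 192.50515464] ((248.99655151367188, 192.44139099121094), (4.404151916503906, 22.138202667236328), 86.633544921875) [0.53715302 0.17943486 0.206     ]
[325 203   6  23  97] [327.35051546 214.51546392] ((327.3758850097656, 213.98968505859375), (4.899683952331543, 22.17314338684082), 4.763641834259033) [ 0.47822552 -0.02291218  0.206     ]
pumppiv [ 0.5436 -0.022   0.207 ]
ventpiv [0.5378 0.111  0.207 ]
amber cap [0.462  0.2254 0.122 ]
washcap [ 0.5015 -0.1502  0.12  ]
side (np.float64(321.45775644456), np.float64(181.5120125293336))
side (np.float64(325.40812219925675), np.float64(203.4379427830814))
```

View pics/sidecrop.png

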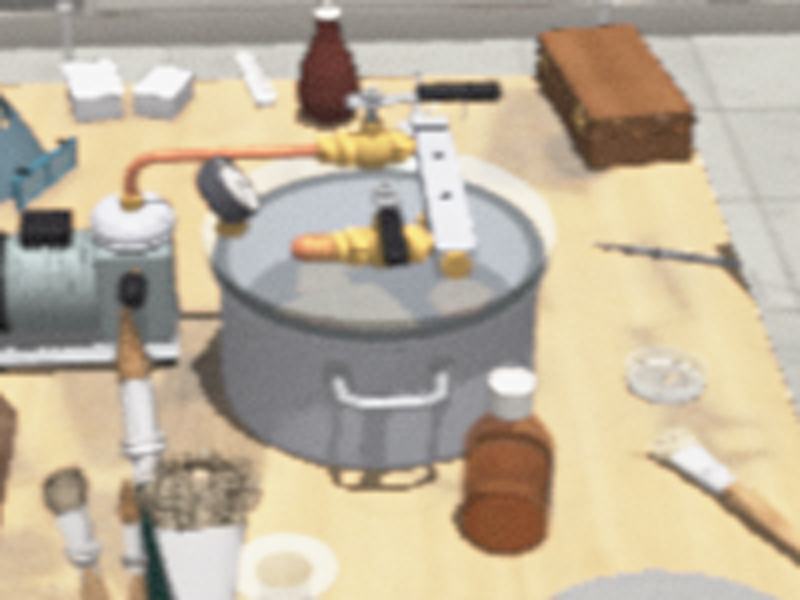

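View pics/topcrop2.png

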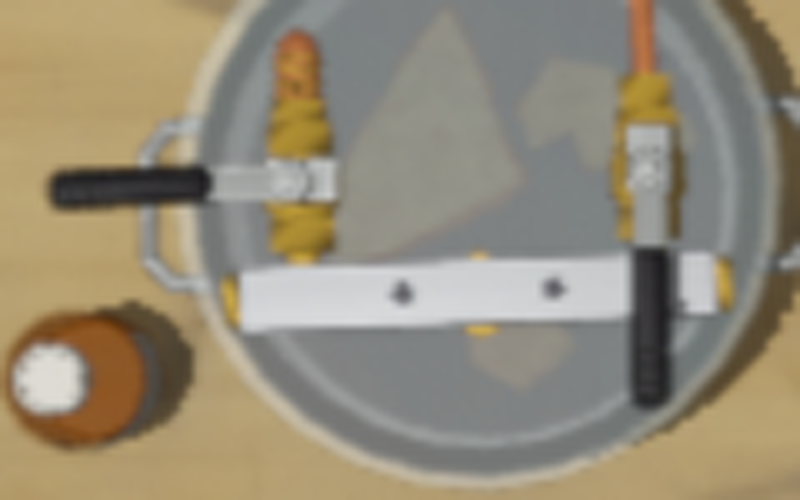

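Nuts at pixel level: pump pivot about (0.5405, -0.023), vent pivot about (0.538, 0.115). They sit 139 mm apart against the 140 mm given, and the sleeve centres are 62–64 mm from the pivots against the expected 63. The side view agrees. I'll approach shut-fingered and high, turning the jaws so they lie along the lever.

>>> play_rows:
  commands: "0 10 15 30 7; 0 30 45 35 14; 0 55 80 35 21; 0 80 115 35 28; 0 100 150 35 35; 0 120 185 35 42; 0 140 220 35 49; 0 160 250 35 56; 0 180 285 35 63; 0 200 315 35 69"
  force: 40

```text
time: 0.93
ee_pos: [0.3971, -0.1965, 0.2417]
tcp_rot: [-180.0, -0.0, 90.3]
wrist_force: [0.2, -0.3, 1.0]
opening: 0.0001
```

>>> play_rows:
  commands: "0 20 25 0 0; 0 40 50 0 0; 0 55 70 0 0; 0 70 95 0 0; 0 74 105 0 0; 0 74 105 0 0; 0 74 105 0 0"

```text
time: 1.52
ee_pos: [0.4705, -0.0934, 0.2414]
tcp_rot: [-179.9, 0.0, 90.0]
wrist_force: [0.2, 0.0, 0.0]
opening: 0.0001
```

Run:
```python
from h import *
o=get_obs(); print(o['time'],o['ee_pos'],o['tcp_rot'],o['opening'],o['q'])
cv2.imwrite("pics/w1.png",camera("wrist")[:,:,::-1]);a=camera("top")[:,:,::-1]; b=camera("side")[:,:,::-1]
cv2.imwrite("pics/t1.png",a);cv2.imwrite("pics/s1.png",cv2.resize(b[130:280,230:430],(800,600)))
```

```text
1.5167 [ 0.47050892 -0.09343961  0.24138228] [-1.79949051e+02  6.78754927e-03  9.00421334e+01] 6.951484296481449e-05 [-1.12216575e+01 -3.66583487e+00  5.24688656e+00  9.89613629e+01
 -1.66084095e-02  7.87362191e+01]
```

View pics/w1.png

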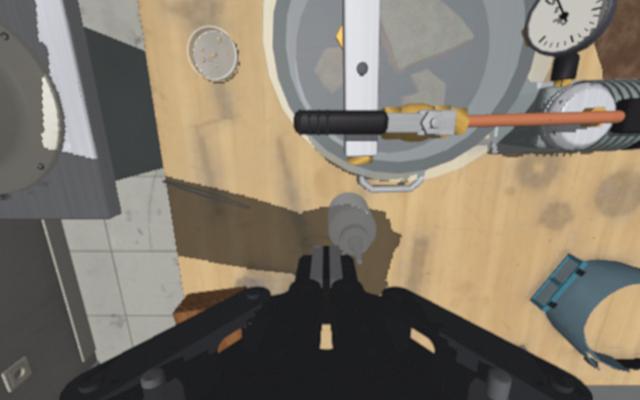

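View pics/s1.png

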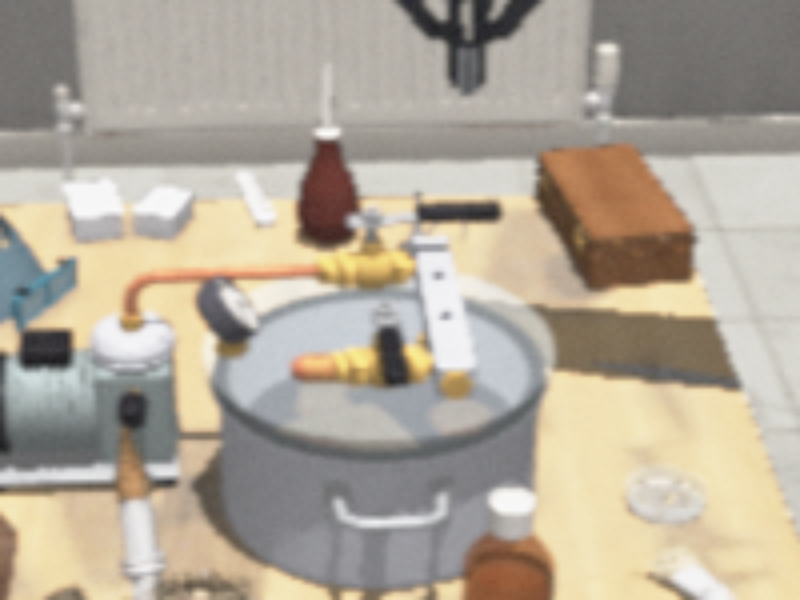

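The wrist view shows the lever sleeve from (296,122) to (386,122) and the nut at (436,122). The shut tips are at (330,270), with the wash bottle well below them. I'll check the nut position by triangulating it across the wrist and top views.

```bash
cat >> h.py <<'E'
def wcal(o):
    c=dict(get_calibration("wrist")); T=np.eye(4); T[:3,:3]=R.from_euler('xyz',o['tcp_rot'],degrees=True).as_matrix(); T[:3,3]=o['ee_pos']
    M=T@np.array(c['mount']); c['eye']=M[:3,3]; c['attitude']=R.from_matrix(M[:3,:3]).as_euler('xyz',degrees=True); return c
def tri(*rs):
    A=0;b=0
    for e,d in rs:
        d=d/np.linalg.norm(d);P=np.eye(3)-np.outer(d,d);A=A+P;b=b+P@e
    return np.linalg.solve(A,b)
E
python3 - <<'E'
from h import *
o=get_obs(); w=wcal(o)
for n,u,v in [("nut",436,122),("sleeve tip",295,122),("sleeve in",387,121),("tips",330,280)]: print(n,plane(w,u,v,.207).round(4))
print(tri(ray(w,436,122),ray(get_calibration("top"),327.3,190.5),ray(get_calibration("side"),323,184)))
print(tri(ray(get_calibration("side"),326.5,207.5),ray(get_calibration("top"),273.8,192)))
E
```

```text
nut [ 0.5435 -0.0229  0.207 ]
sleeve tip [ 0.4502 -0.0227  0.207 ]
sleeve in [ 0.5111 -0.0222  0.207 ]
tips [ 0.4737 -0.1402  0.207 ]
[ 0.54192534 -0.0227737   0.20010579]
[0.53680674 0.11647203 0.1977753 ]
```

Pump pivot about (0.542, -0.023), from three views that agree to about 2 mm. Next I descend on the right of the lever to fingertip z 0.19 and work out the arc.

>>> play_rows:
  commands: "0 2 0 -20 0; 0 2 0 -40 0; 0 2 0 -52 0; 0 2 10 -52 0; 0 2 20 -52 0; 0 2 30 -52 0; 0 2 35 -52 0; 0 2 40 -52 0; 0 2 40 -52 0; 0 2 40 -52 0"

```text
time: 2.5
ee_pos: [0.4729, -0.0533, 0.1901]
tcp_rot: [180.0, 0.0, 90.0]
wrist_force: [1.5, -0.0, 0.2]
opening: 0.0001
```

Run:
```python
from h import *
o=get_obs(); print(o['time'],o['ee_pos'],o['tcp_rot'],o['wrist_force'])
P=np.array([.542,-.023])
for a in range(0,96,5):
    t=np.radians(a);c=P+.068*np.array([-np.cos(t),np.sin(t)])-.019*np.array([np.sin(t),np.cos(t)])
    print(a,(1000*(c-np.array([.4725,-.0529]))).round(1), -a)
cv2.imwrite("pics/w2.png",camera("wrist")[:,:,::-1])
```

```text
2.5 [ 0.47290918 -0.05325438  0.19010331] [1.79965501e+02 1.15898393e-02 9.00133852e+01] [ 1.49384207 -0.01602061  0.23866376]
0 [ 1.5 10.9] 0
5 [ 0.1 16.9] -5
10 [-0.8 23. ] -10
15 [-1.1 29.1] -15
20 [-0.9 35.3] -20
25 [-0.2 41.4] -25
30 [ 1.1 47.4] -30
35 [ 2.9 53.3] -35
40 [ 5.2 59.1] -40
45 [ 8.  64.5] -45
50 [11.2 69.8] -50
55 [14.9 74.7] -55
60 [19.  79.3] -60
65 [23.5 83.5] -65
70 [28.4 87.3] -70
75 [33.5 90.7] -75
80 [39.  93.6] -80
85 [44.6 96. ] -85
90 [50.5 97.9] -90
95 [56.5 99.3] -95
```

View pics/w2.png

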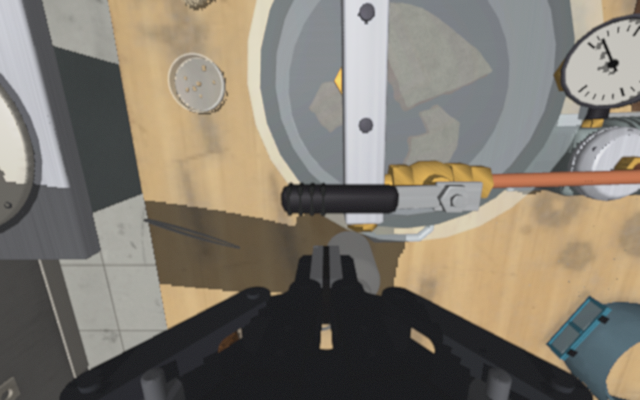

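The fingertips at (330,255) sit just short of the sleeve's right flank at (340,210), as intended. I start the push.

>>> play_rows:
  commands: "0 1 6 0 0; 0 1 11 0 0; 0 0 17 0 -5; 0 -1 23 0 -10; 0 -1 29 0 -15; 0 -1 35 0 -20; 0 0 41 0 -25; 0 1 47 0 -30; 0 3 53 0 -35; 0 5 59 0 -40"

```text
time: 3.38
ee_pos: [0.4778, 0.006, 0.1897]
tcp_rot: [-180.0, -0.0, 49.7]
wrist_force: [0.5, -0.5, 0.1]
opening: -0.0
```

>>> play_rows:
  commands: "0 3 5 0 -5; 0 6 11 0 -10; 0 10 16 0 -15; 0 14 20 0 -20; 0 18 24 0 -25; 0 23 28 0 -30; 0 28 32 0 -35; 0 34 34 0 -40; 0 39 37 0 -45; 0 45 39 0 -50"

```text
time: 4.22
ee_pos: [0.5236, 0.0248, 0.1896]
tcp_rot: [-179.0, 0.0, 2.2]
wrist_force: [0.7, -0.1, -0.2]
opening: 0.0001
```

Run:
```python
from h import *
o=get_obs(); print(o['time'],o['ee_pos'],o['tcp_rot'],o['wrist_force'])
cv2.imwrite("pics/w3.png",camera("wrist")[:,:,::-1])
```

```text
4.2167 [0.52362403 0.0248222  0.18957313] [-1.78968714e+02  2.25710274e-02  2.24770267e+00] [ 0.70737217 -0.08347208 -0.16061312]
```

View pics/w3.png

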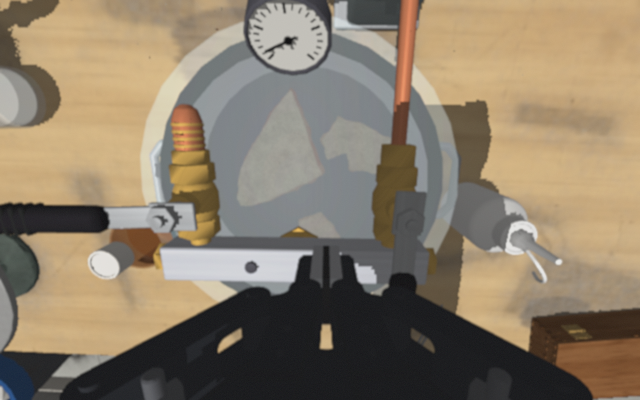

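The wrist view shows the pump lever still pointing forward, from the nut at (408,215) to (405,285), with the fingers at (327,260) now to its left. I can't explain that yet, so I'll look from the other cameras.

Run:
```python
from h import *
o=get_obs(); print(o['time'],o['ee_pos'],o['tcp_rot'],o['wrist_force'],o['q'])
a=camera("top")[:,:,::-1]; b=camera("side")[:,:,::-1]
cv2.imwrite("pics/t3.png",cv2.resize(a[140:260,230:390],(800,600)));cv2.imwrite("pics/s3.png",cv2.resize(b[130:280,230:430],(800,600)))
o=get_obs(); print(o['time'],o['ee_pos'],o['tcp_rot'],o['wrist_force'],o['q'])
```

```text
4.2667 [0.52452516 0.02050387 0.18931655] [-1.78988578e+02  1.44798393e-02  1.67686912e+00] [-0.56326999 -4.15725805 -0.30478004] [  1.64206345   1.20193572   4.19730891  93.01046751   1.01141304
 179.9651889 ]
4.3667 [0.52357492 0.02150043 0.18938151] [-1.79023248e+02  5.10856649e-02  1.79464815e+00] [-0.11697733  0.67637909  0.32119683] [  1.77445406   1.11830421   4.11985159  93.05297733   0.97673355
 179.97980298]
```

View pics/t3.png

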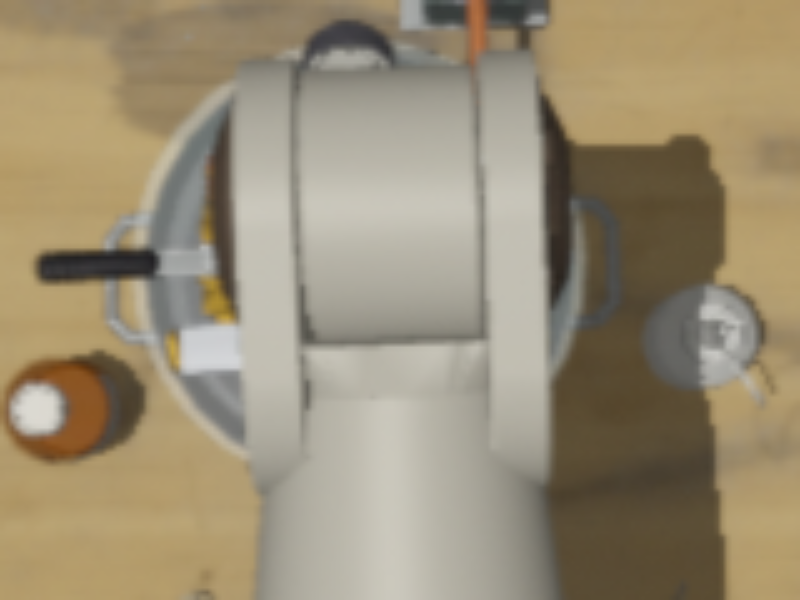

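View pics/s3.png

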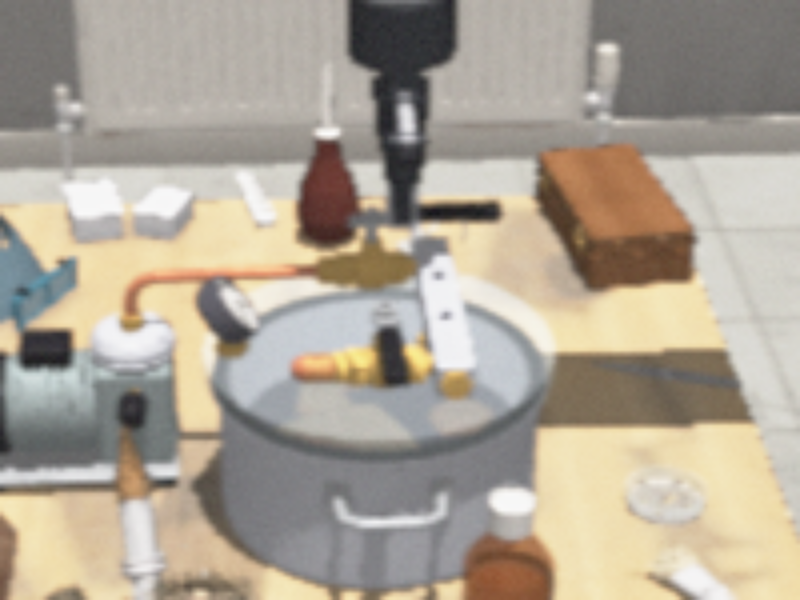

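Run:
```python
from h import *
o=get_obs(); w=wcal(o)
print("tcp px wrist",proj(w,o['ee_pos']))
s=get_calibration("side"); u,v=proj(s,o['ee_pos']); print("tcp px side crop",(u-230)*4,(v-130)*4)
for z in (.19,.2,.21,.22):
  u,v=proj(s,[.4785,-.023,z]); print(z,(u-230)*4,(v-130)*4, proj(w,[.542,-.023,z]))
a=cv2.imread("pics/w3.png");cv2.imwrite("pics/w3c.png",cv2.resize(a[180:320,250:450],(800,560),interpolation=cv2.INTER_CUBIC))
```

```text
tcp px wrist (np.float64(325.22924039733357), np.float64(243.84912035307778))
tcp px side crop 396.41626817957535 254.82242228196571
0.19 455.3167349107032 224.65507854378632 (np.float64(400.82499502420836), np.float64(218.40658421769305))
0.2 455.5392348544917 212.32242312042717 (np.float64(404.91221480961883), np.float64(224.02092290937054))
0.21 455.76318526557475 199.90937166172966 (np.float64(409.5080431498273), np.float64(230.3339029362445))
0.22 455.98860037363147 187.41513544958548 (np.float64(414.71371472955605), np.float64(237.4845835701957))
```

View pics/w3c.png

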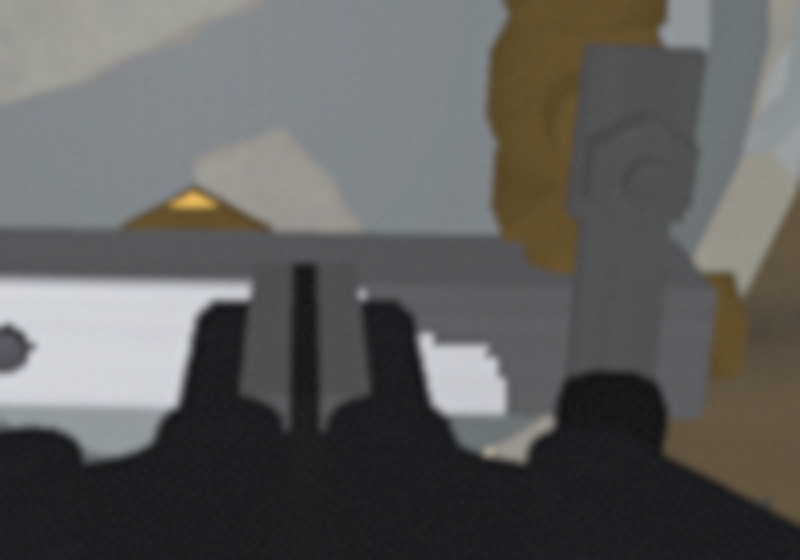

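Run:
```python
from h import *
o=get_obs(); w=wcal(o); s=get_calibration("side");Rm=R.from_euler('xyz',o['tcp_rot'],degrees=True).as_matrix()
for dz in (0,-.01,-.02,-.03):
  for dx in (-.011,0,.011):
    p=o['ee_pos']+Rm@np.array([dx,0,dz]); u,v=proj(s,p); print(dz,dx,np.round(proj(w,p),1),"side crop",round((u-230)*4),round((v-130)*4))
```

```text
0 -0.011 [325.2 260.1] side crop 412 254
0 0 [325.2 243.8] side crop 396 255
0 0.011 [325.2 227.1] side crop 381 255
-0.01 -0.011 [325.2 267.7] side crop 412 242
-0.01 0 [325.2 250.7] side crop 396 242
-0.01 0.011 [325.2 233.1] side crop 381 243
-0.02 -0.011 [325.2 276.2] side crop 412 229
-0.02 0 [325.2 258.3] side crop 396 229
-0.02 0.011 [325.2 239.8] side crop 381 230
-0.03 -0.011 [325.1 285.8] side crop 412 216
-0.03 0 [325.1 267. ] side crop 396 217
-0.03 0.011 [325.1 247.4] side crop 381 217
```

Run:
```python
from h import *
s=get_calibration("side")
for z in (.2414,.2514,.2614,.2714,.2814):
    u,v=proj(s,[.4705,-.0934,z]);print(z,(u-230)*4,(v-130)*4)
b=cv2.imread("pics/s1.png"); cv2.imwrite("pics/s1c.png",cv2.resize(b[0:120,380:560],(720,480)))
```

```text
0.2414 460.1431243271138 120.65951100370626
0.2514 460.37533857504013 108.30636513506465
0.2614 460.60902857838823 95.8747132223233
0.2714 460.8442084499636 83.36380450383763
0.2814 461.0808924830976 70.77287861453271
```

View pics/s1c.png

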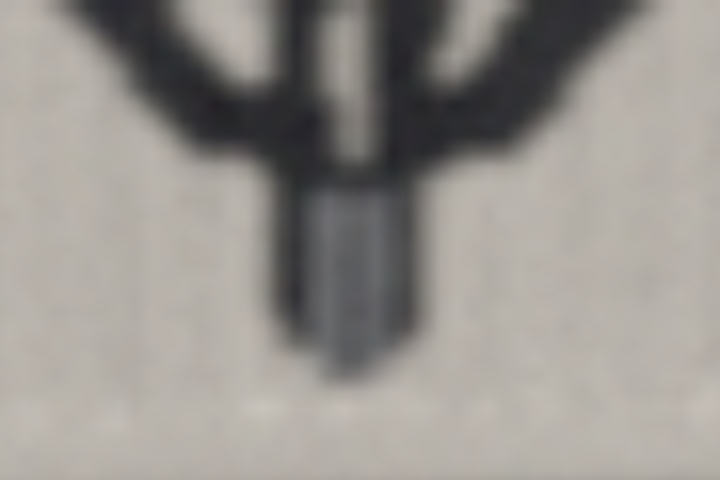

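The side view explains the miss. The visible fingertips sit about 21–27 mm above the reported TCP, so they passed over the lever. The last joint also ran to its 180° end, since q6 = q1 − yaw + 180. Nothing has been disturbed. I'll lift, come back round with the yaw going to 180 (away from the joint limit), and then work about 25 mm lower.

>>> play_rows:
  commands: "0 0 0 20 7; 0 0 0 40 14; 0 -10 -20 40 21; 0 -20 -45 40 28; 0 -30 -70 40 35; 0 -40 -95 40 42; 0 -50 -120 40 49; 0 -50 -135 40 56; 0 -50 -135 40 63; 0 -50 -135 40 70"

```text
time: 5.2
ee_pos: [0.4731, -0.1134, 0.2298]
tcp_rot: [-179.0, 0.0, 72.2]
wrist_force: [-0.1, 0.5, 0.5]
opening: 0.0003
```

>>> play_rows:
  commands: "0 0 0 0 7; 0 0 0 0 14; 0 0 0 0 21; 0 0 0 0 28; 0 0 0 0 35; 0 0 0 0 42; 0 0 0 0 49; 0 0 0 0 56; 0 0 0 0 63; 0 0 0 0 70"

```text
time: 6.03
ee_pos: [0.4733, -0.1124, 0.2298]
tcp_rot: [-179.0, 0.0, 142.3]
wrist_force: [-0.5, 0.1, -0.3]
opening: 0.0001
```

>>> play_rows:
  commands: "0 0 0 0 7; 0 0 0 0 14; 0 0 0 0 21; 0 0 0 0 28; 0 0 0 0 35; 0 0 0 0 40; 0 0 0 0 40"

```text
time: 6.62
ee_pos: [0.4733, -0.1124, 0.2298]
tcp_rot: [-179.0, 0.0, -177.9]
wrist_force: [0.2, 1.4, 0.5]
opening: -0.0002
```

Run:
```python
from h import *
o=get_obs(); print(o['time'],o['ee_pos'],o['tcp_rot'],o['wrist_force'],o['q'])
```

```text
6.6167 [ 0.47329635 -0.11243489  0.22979194] [-1.79017330e+02  1.78201280e-02 -1.77854955e+02] [0.24004037 1.37520543 0.50175226] [-12.76190218  -3.43707282   4.15201238  97.31905023  -0.94501069
 -14.90902158]
```

>>> play_rows:
  commands: "0 0 20 0 -1; 0 0 35 0 -2; 0 0 37 -15 -2; 0 0 37 -30 -2; 0 0 37 -45 -2; 0 0 37 -58 -2; 0 0 37 -66 -2; 0 0 37 -66 -2; 0 0 37 -66 -2"

```text
time: 7.37
ee_pos: [0.4733, -0.0758, 0.1639]
tcp_rot: [-179.0, 0.0, 179.8]
wrist_force: [0.7, 0.9, -0.2]
opening: -0.0
```

Run:
```python
from h import *
o=get_obs(); print(o['time'],o['ee_pos'],o['tcp_rot'],o['wrist_force'])
b=camera("side")[:,:,::-1]
cv2.imwrite("pics/s4.png",cv2.resize(b[130:220,280:400],(800,600),interpolation=cv2.INTER_CUBIC))
cv2.imwrite("pics/w4.png",camera("wrist")[:,:,::-1])
```

```text
7.3667 [ 0.4732753  -0.07581802  0.16388281] [-1.79020004e+02  1.43539260e-03  1.79818979e+02] [ 0.65545368  0.91723005 -0.15525753]
```

View pics/s4.png

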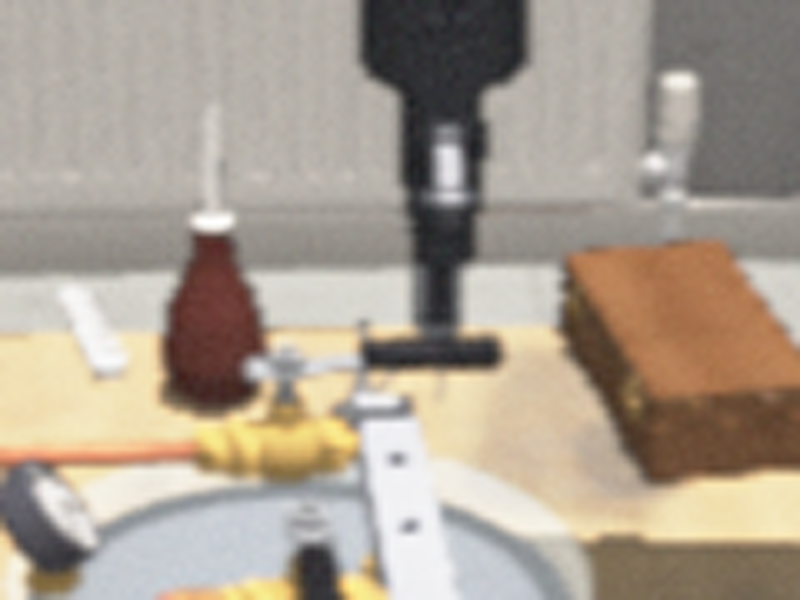

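View pics/w4.png

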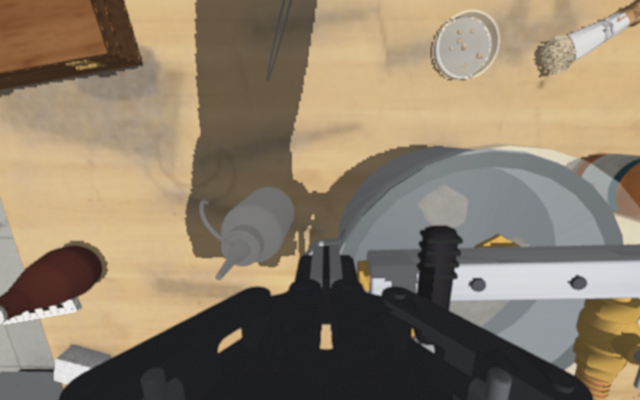

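The tip is hidden behind the sleeve in the side view, around (437,335–370). That puts it at z 0.170–0.183, low enough to engage. I'll raise it 8 mm for clearance above the bar, move up to the lever and check the contact force before sweeping.

>>> play_rows:
  commands: "0 1 0 8 0; 0 1 8 8 0; 0 1 15 8 0; 0 1 20 8 0; 0 1 25 8 0; 0 1 30 8 0; 0 1 34 8 0; 0 0 38 8 -3; 0 0 43 8 -8; 0 -1 49 8 -13"

```text
time: 8.3
ee_pos: [0.472, -0.0271, 0.1716]
tcp_rot: [-178.9, -0.0, 166.6]
wrist_force: [-1.5, -3.7, 1.7]
opening: -0.0001
```

Run:
```python
from h import *
o=get_obs(); print(o['time'],o['ee_pos'],o['tcp_rot'],o['wrist_force'])
b=camera("side")[:,:,::-1]
cv2.imwrite("pics/s5.png",cv2.resize(b[130:220,280:400],(800,600),interpolation=cv2.INTER_CUBIC))
cv2.imwrite("pics/w5.png",camera("wrist")[:,:,::-1])
P=np.array([.542,-.023])
for a in range(10,96,5):
    t=np.radians(a);c=P+.068*np.array([-np.cos(t),np.sin(t)])-.020*np.array([np.sin(t),np.cos(t)])
    print(a,(1000*(c-np.array([.4725,-.027]))).round(1))
```

```text
8.3 [ 0.47197037 -0.02713943  0.17156519] [-1.78935037e+02 -2.05252144e-02  1.66628193e+02] [-1.54907119 -3.72625507  1.6535353 ]
10 [-0.9 -3.9]
15 [-1.4  2.3]
20 [-1.2  8.5]
25 [-0.6 14.6]
30 [ 0.6 20.7]
35 [ 2.3 26.6]
40 [ 4.6 32.4]
45 [ 7.3 37.9]
50 [10.5 43.2]
55 [14.1 48.2]
60 [18.2 52.9]
65 [22.6 57.2]
70 [27.4 61.1]
75 [32.6 64.5]
80 [38.  67.5]
85 [43.6 70. ]
90 [49.5 72. ]
95 [55.5 73.5]
```

View pics/s5.png

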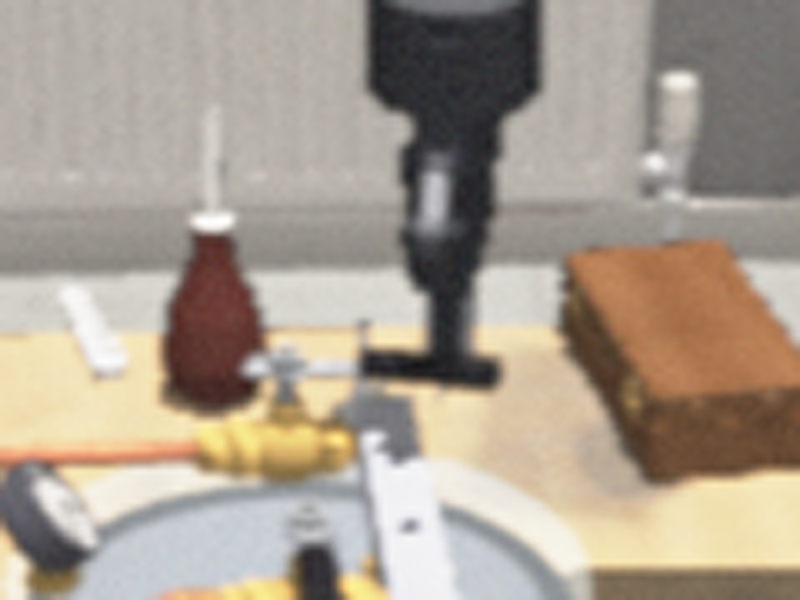

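View pics/w5.png

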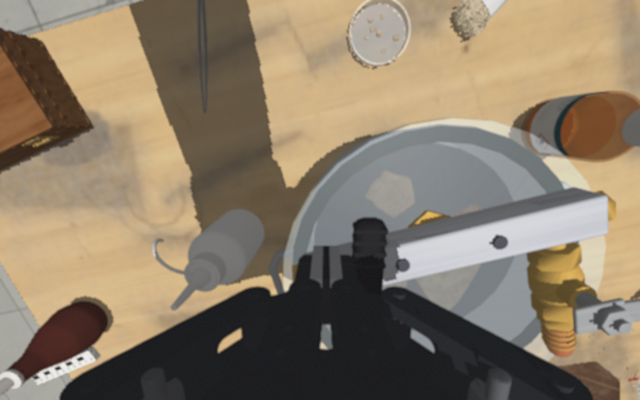

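The lever has begun to turn: its sleeve tip sits lower in the side view, and the fingertip rests on its right flank with about 4 N. I continue along the arc.

>>> play_rows:
  commands: "0 0 6 0 -5; 0 0 12 0 -10; 0 1 17 0 -15; 0 2 23 0 -20; 0 4 29 0 -25; 0 6 35 0 -30; 0 9 40 0 -35; 0 12 45 0 -40; 0 16 50 0 -45; 0 20 55 0 -50"

```text
time: 9.23
ee_pos: [0.4919, 0.0282, 0.1715]
tcp_rot: [-178.9, -0.0, 116.8]
wrist_force: [-3.1, -2.4, 1.0]
opening: -0.0004
```

>>> play_rows:
  commands: "0 5 4 0 -5; 0 10 7 0 -10; 0 15 10 0 -15; 0 20 13 0 -20; 0 24 14 0 -24"

```text
time: 9.65
ee_pos: [0.516, 0.0427, 0.1713]
tcp_rot: [-178.9, -0.1, 92.9]
wrist_force: [-4.5, 2.1, -0.2]
opening: -0.0003
```

Run:
```python
from h import *
o=get_obs(); print(o['time'],o['ee_pos'],o['tcp_rot'],o['wrist_force'],o['q'])
b=camera("side")[:,:,::-1]
cv2.imwrite("pics/s6.png",cv2.resize(b[130:220,280:400],(800,600),interpolation=cv2.INTER_CUBIC))
cv2.imwrite("pics/w6.png",camera("wrist")[:,:,::-1])
```

```text
9.65 [0.51601826 0.04273575 0.17134813] [-1.78923556e+02 -5.50514278e-02  9.28629117e+01] [-4.51781612  2.12643348 -0.23081802] [4.68102028e+00 1.11880038e+00 2.11871994e+00 9.20740762e+01
 8.91639878e-02 9.18167556e+01]
```

View pics/s6.png

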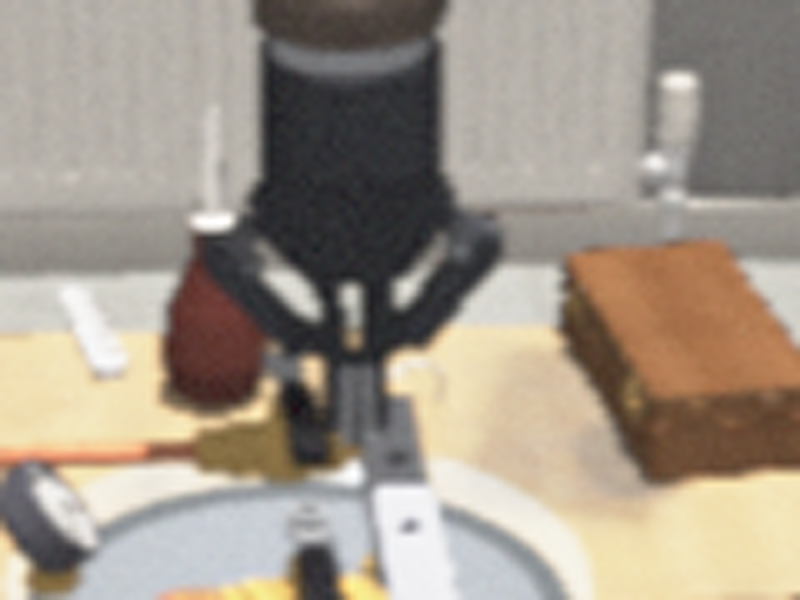

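View pics/w6.png

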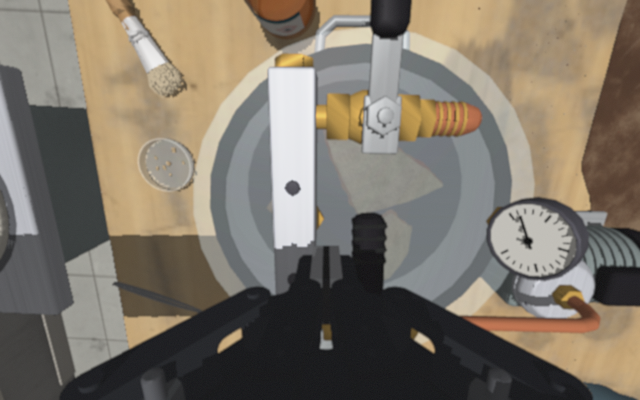

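The lever now lies nearly square, with the sleeve in the wrist view at (370,215–290) and almost parallel to the jaws' normal. I push gently on to the stop.

>>> play_rows:
  commands: "0 2 0 0 -1; 0 4 1 0 -2; 0 6 1 0 -3; 0 8 1 0 -4"

```text
time: 10.08
ee_pos: [0.5205, 0.0433, 0.1712]
tcp_rot: [-178.5, -0.0, 88.9]
wrist_force: [-29.6, 3.8, 6.7]
opening: -0.0001
```

>>> play_rows:
  commands: "0 2 0 0 0; 0 4 0 0 0; 0 5 0 0 0"

```text
time: 10.33
ee_pos: [0.521, 0.0433, 0.1711]
tcp_rot: [-178.0, -0.0, 89.0]
wrist_force: [-50.6, 2.5, 13.7]
opening: -0.0006
```

The force rose sharply from 4 to 51 N with no further motion, so the lever is on its stop. I back off straight and lift.

>>> play_rows:
  commands: "0 -8 0 0 0; 0 -20 0 0 0; 0 -30 0 0 0; 0 -35 0 10 0; 0 -35 0 35 0; 0 -35 0 60 0; 0 -35 0 80 0; 0 -35 0 80 0"

```text
time: 11.0
ee_pos: [0.4956, 0.043, 0.2568]
tcp_rot: [-179.4, -0.0, 88.9]
wrist_force: [0.9, 0.0, 0.1]
opening: 0.0001
```

Run:
```python
from h import *
o=get_obs(); print(o['time'],o['ee_pos'],o['tcp_rot'],o['wrist_force'],o['q'])
w=wcal(o)
cv2.imwrite("pics/w7.png",camera("wrist")[:,:,::-1])
b=camera("side")[:,:,::-1]
cv2.imwrite("pics/s7.png",cv2.resize(b[130:250,250:410],(800,600),interpolation=cv2.INTER_CUBIC))
```

```text
11.0 [0.49564748 0.04298729 0.25679381] [-1.79422300e+02 -1.85026379e-02  8.89108500e+01] [0.92551025 0.00779985 0.10512036] [ 4.90782517e+00 -1.84357098e-01  1.03763838e+01  1.01133346e+02
  7.87551696e-02  9.59964883e+01]
```

View pics/w7.png

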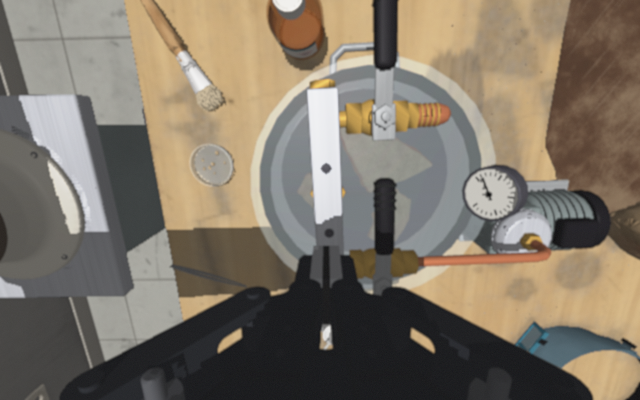

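View pics/s7.png

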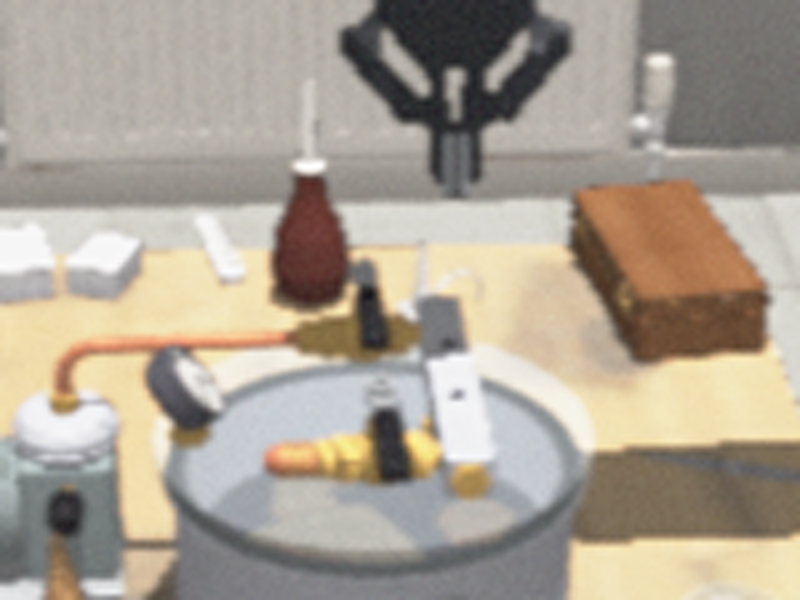

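The wrist view shows the pump lever from the nut side at (384,290) up to the sleeve tip at (385,182). It is parallel to the vent lever at (384,118)–(386,0), so the pump valve is square shut. Next I measure the vent.

Run:
```python
from h import *
w=wcal(get_obs())
for n,u,v in [("ventnut",384,118),("vent sleeve in",386,67),("pumptip",385.5,180),("pump sleeve in",384,252)]: print(n,plane(w,u,v,.208).round(4))
V=np.array([.539,.1155])
print(np.round(tri(ray(w,384,118),ray(get_calibration("top"),273.8,192),ray(get_calibration("side"),326.5,207.5)),4))
for a in range(100,-6,-5):
    t=np.radians(a);c=V+.068*np.array([-np.cos(t),np.sin(t)])+.020*np.array([np.sin(t),np.cos(t)])
    print(a,c.round(4))
```

```text
ventnut [0.5363 0.1166 0.208 ]
vent sleeve in [0.5364 0.1488 0.208 ]
pumptip [0.539  0.0732 0.208 ]
pump sleeve in [0.5401 0.0157 0.208 ]
[0.5372 0.1166 0.198 ]
100 [0.5705 0.179 ]
95 [0.5649 0.1815]
90 [0.559  0.1835]
85 [0.553 0.185]
80 [0.5469 0.1859]
75 [0.5407 0.1864]
70 [0.5345 0.1862]
65 [0.5284 0.1856]
60 [0.5223 0.1844]
55 [0.5164 0.1827]
50 [0.5106 0.1804]
45 [0.5051 0.1777]
40 [0.4998 0.1745]
35 [0.4948 0.1709]
30 [0.4901 0.1668]
25 [0.4858 0.1624]
20 [0.4819 0.1576]
15 [0.4785 0.1524]
10 [0.4755 0.147 ]
5 [0.473  0.1414]
0 [0.471  0.1355]
-5 [0.4695 0.1295]
```

>>> play_rows:
  commands: "0 20 27 0 0; 0 40 55 0 0; 0 60 82 0 0; 0 80 110 0 0; 0 95 130 0 0; 0 104 142 0 0; 0 104 142 -30 0; 0 104 142 -60 0; 0 104 142 -85 0; 0 104 142 -85 0"

```text
time: 11.93
ee_pos: [0.5961, 0.1844, 0.1597]
tcp_rot: [-178.5, 0.2, 88.9]
wrist_force: [-1.1, -0.4, -0.7]
opening: -0.0001
```

Run:
```python
from h import *
o=get_obs(); print(o['time'],o['ee_pos'],o['tcp_rot'],o['wrist_force'],o['q'])
cv2.imwrite("pics/w8.png",camera("wrist")[:,:,::-1])
b=camera("side")[:,:,::-1]
cv2.imwrite("pics/s8.png",cv2.resize(b[130:250,250:410],(800,600),interpolation=cv2.INTER_CUBIC))
```

```text
11.9333 [0.59607277 0.18435862 0.15970046] [-178.49833867    0.19295957   88.91283322] [-1.14535758 -0.37031937 -0.68697216] [ 17.04534161  16.32610935  17.89419257  93.05522417   0.28397447
 108.13135161]
```

View pics/w8.png

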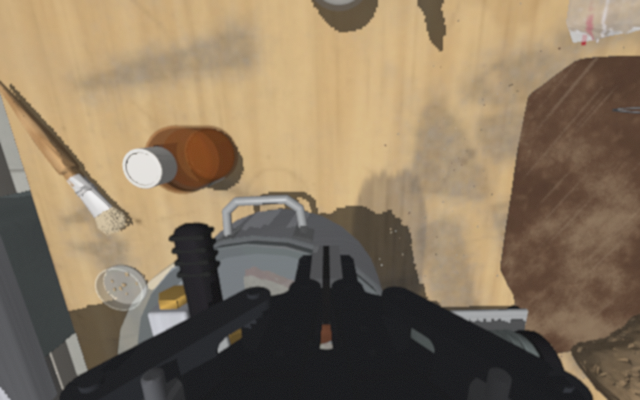

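View pics/s8.png

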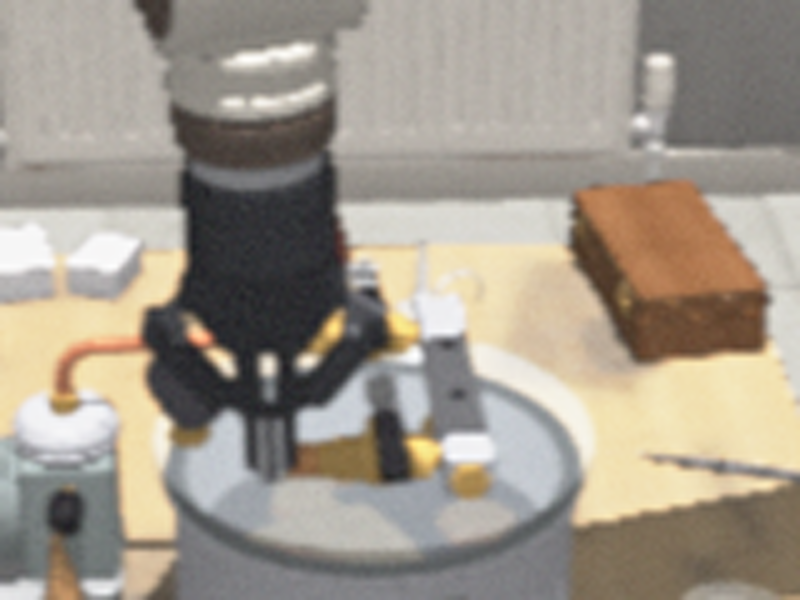

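The fingertips at wrist (327,250) are behind the vent lever, clear of the handle and the bottle. The measured z is lower than I asked for, so I let it settle.

>>> play_rows:
  commands: "0 0 0 0 0; 0 0 0 0 0"

```text
time: 12.2
ee_pos: [0.5992, 0.1851, 0.1689]
tcp_rot: [-179.2, -0.0, 88.9]
wrist_force: [0.5, -0.2, 0.3]
opening: 0.0
```

>>> play_rows:
  commands: "0 -6 0 3 0; 0 -12 0 3 0; 0 -18 0 3 0; 0 -23 0 3 0; 0 -28 0 3 0; 0 -31 0 3 0; 0 -34 0 3 0; 0 -37 0 3 0; 0 -40 0 3 0; 0 -43 0 3 0"

```text
time: 13.03
ee_pos: [0.5557, 0.1851, 0.1697]
tcp_rot: [-179.1, 0.0, 88.9]
wrist_force: [4.2, 1.5, -0.6]
opening: 0.0001
```

Run:
```python
from h import *
o=get_obs(); print(o['time'],o['ee_pos'],o['tcp_rot'],o['wrist_force'])
cv2.imwrite("pics/w9.png",camera("wrist")[:,:,::-1])
V=np.array([.5375,.1165])
for a in range(93,-13,-3):
    t=np.radians(a);c=V+.068*np.array([-np.cos(t),np.sin(t)])+.020*np.array([np.sin(t),np.cos(t)])
    print(a,(1000*c).round(0))
```

```text
13.0333 [0.55569277 0.18510809 0.16971114] [-1.79078494e+02  4.98697398e-03  8.88824551e+01] [ 4.16792094  1.4795443  -0.62130576]
93 [561. 183.]
90 [558. 184.]
87 [554. 185.]
84 [550. 186.]
81 [547. 187.]
78 [543. 187.]
75 [539. 187.]
72 [536. 187.]
69 [532. 187.]
66 [528. 187.]
63 [524. 186.]
60 [521. 185.]
57 [517. 184.]
54 [514. 183.]
51 [510. 182.]
48 [507. 180.]
45 [504. 179.]
42 [500. 177.]
39 [497. 175.]
36 [494. 173.]
33 [491. 170.]
30 [489. 168.]
27 [486. 165.]
24 [484. 162.]
21 [481. 160.]
18 [479. 157.]
15 [477. 153.]
12 [475. 150.]
9 [473. 147.]
6 [472. 143.]
3 [471. 140.]
0 [470. 136.]
-3 [469. 133.]
-6 [468. 129.]
-9 [467. 126.]
-12 [467. 122.]
```

View pics/w9.png

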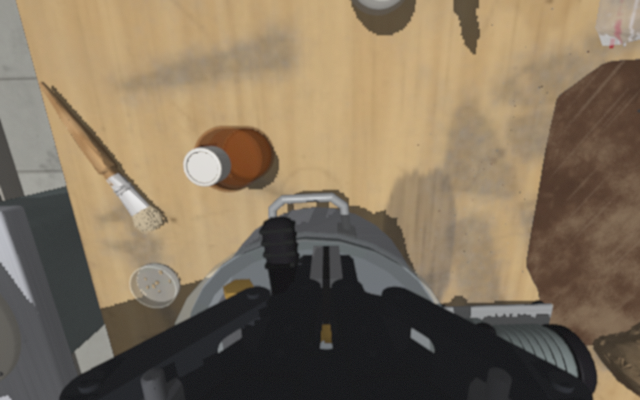

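Contact is made at about 4 N. I swing it open slowly, 3° per row (0.6 rad/s).

>>> play_rows:
  commands: "0 -3 0 0 2; 0 -6 1 0 5; 0 -9 2 0 8; 0 -13 2 0 11; 0 -17 2 0 14; 0 -20 2 0 17; 0 -24 2 0 20; 0 -28 2 0 23; 0 -32 1 0 26; 0 -35 0 0 29"

```text
time: 13.92
ee_pos: [0.5208, 0.1852, 0.1698]
tcp_rot: [-179.1, 0.0, 118.0]
wrist_force: [2.4, 1.5, -0.3]
opening: -0.0
```

>>> play_rows:
  commands: "0 -4 -1 0 3; 0 -7 -2 0 6; 0 -11 -3 0 9; 0 -14 -5 0 12; 0 -17 -6 0 15; 0 -21 -8 0 18; 0 -24 -10 0 21; 0 -27 -12 0 24; 0 -30 -15 0 27; 0 -32 -17 0 30"

```text
time: 14.75
ee_pos: [0.4886, 0.1683, 0.1698]
tcp_rot: [-179.1, 0.0, 148.0]
wrist_force: [2.2, 2.9, -0.2]
opening: -0.0003
```

Run:
```python
from h import *
o=get_obs(); print(o['time'],o['ee_pos'],o['tcp_rot'],o['wrist_force'])
cv2.imwrite("pics/w10.png",camera("wrist")[:,:,::-1])
```

```text
14.75 [0.48862571 0.1682915  0.16983831] [-1.79092233e+02  2.82798627e-02  1.48044891e+02] [ 2.16424884  2.9320195  -0.24248398]
```

View pics/w10.png

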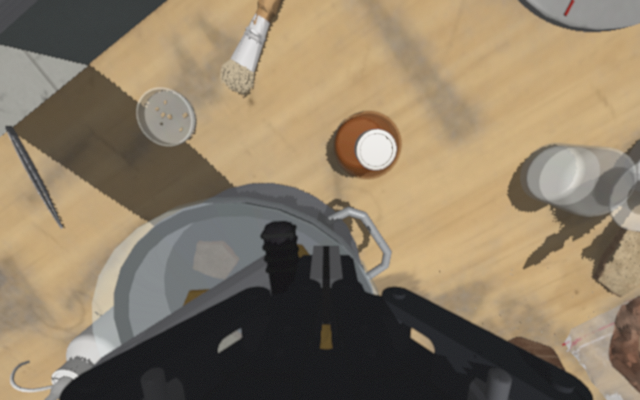

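The sleeve tip is at (280,235), still flush with the fingertip. I keep going.

>>> play_rows:
  commands: "0 -3 -3 0 3; 0 -5 -6 0 6; 0 -8 -8 0 9; 0 -10 -11 0 12; 0 -12 -15 0 15; 0 -14 -18 0 18; 0 -16 -21 0 21; 0 -17 -25 0 24; 0 -18 -28 0 27; 0 -19 -31 0 29"

```text
time: 15.63
ee_pos: [0.4693, 0.1374, 0.1698]
tcp_rot: [-179.1, 0.0, 177.0]
wrist_force: [1.7, 2.5, 0.1]
opening: 0.0001
```

>>> play_rows:
  commands: "0 0 -2 0 1; 0 0 -4 0 2; 0 -1 -6 0 3"

```text
time: 15.88
ee_pos: [0.4686, 0.1359, 0.17]
tcp_rot: [-179.7, 0.0, -180.0]
wrist_force: [3.2, 37.6, -2.1]
opening: -0.0005
```

The force jumped to 38 N, so the vent lever is on its open stop. I hold briefly, back off and lift clear.

>>> play_rows:
  commands: "0 0 0 0 0; 0 0 0 0 0; 0 0 0 0 0; 0 0 8 0 0; 0 0 20 0 0; 0 0 32 0 0; 0 0 32 25 0; 0 0 32 55 0; 0 0 32 85 0; 0 0 32 100 0"

```text
time: 16.72
ee_pos: [0.4687, 0.1637, 0.273]
tcp_rot: [-179.1, 0.2, 179.9]
wrist_force: [0.3, 0.0, 0.0]
opening: 0.0002
```

>>> play_rows:
  commands: "0 -35 0 10 0; 0 -70 0 20 0; 0 -100 0 30 0; 0 -130 0 30 0; 0 -150 0 30 0; 0 -160 0 30 0; 0 -160 0 30 0; 0 -160 0 30 0"

```text
time: 17.38
ee_pos: [0.3088, 0.1634, 0.2997]
tcp_rot: [-179.0, 0.1, 179.9]
wrist_force: [-0.4, 0.6, 0.3]
opening: 0.0001
```

Run:
```python
from h import *
o=get_obs(); print(o['time'],o['ee_pos'],o['tcp_rot'],o['wrist_force'])
a=camera("top")[:,:,::-1];b=camera("side")[:,:,::-1]
cv2.imwrite("pics/t11.png",cv2.resize(a[140:260,230:390],(800,600),interpolation=cv2.INTER_CUBIC))
cv2.imwrite("pics/s11.png",b)
a0=cv2.imread("pics/top0.png");
```

```text
17.3833 [0.30881978 0.16338617 0.29972189] [-1.79023203e+02  5.65866959e-02  1.79922129e+02] [-0.44785953  0.64436397  0.33596902]
```

View pics/t11.png

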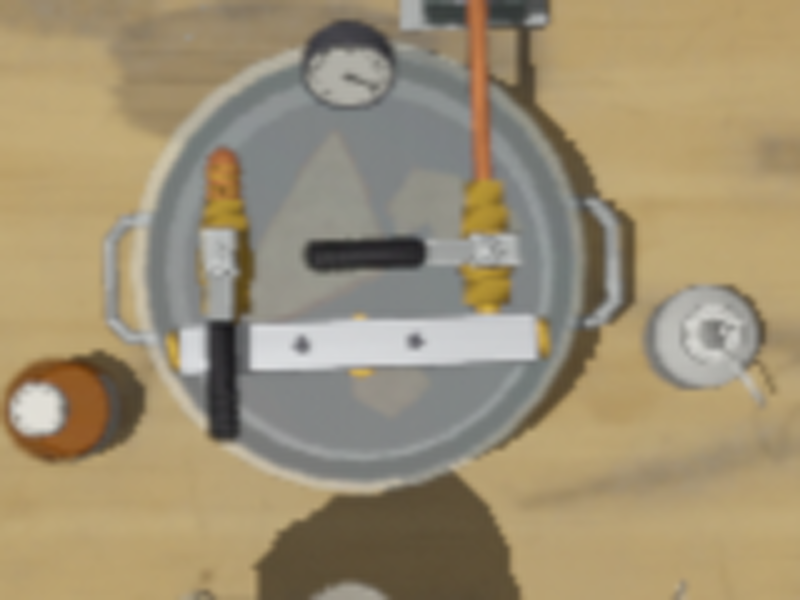

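View pics/s11.png

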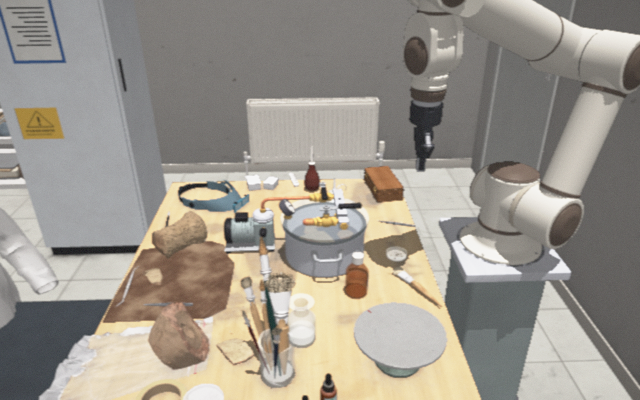

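The top view shows the pump lever square across its pipe, from (490,250) to (305,254), and the vent lever in line, from (221,255) to (223,438). The gauge needle has swung round, the bottles are where they were, and the arm is clear. I hand the job in.

```bash
python3 -c "
from workcell import *
print(job_done())"
```

```text
the job is handed in; nothing more can be done
None
```

The job is handed in. The pump valve is shut on its stop, and after that the vent was swung open to its stop. Handing in gave no verdict.

- **Pump valve (right pipe):** I pushed its lever round with the closed fingertips until the force rose to about 51 N with no further movement. The levers were never between the fingers.
- **Vent valve (left pipe):** I pushed its lever open at about 0.6 rad/s, taking roughly 2.7 s. It met its stop at about 38 N.
- **Last checks:** in the final top view the pump lever is square across its pipe and the vent lever is in line with its pipe. The amber and wash bottles stand where they were; the glass bottle and blower looked unmoved in the side view. The tool is clear of everything, with the wrist force near zero, at 17.4 s of the 48 s allowed.
- **First pass missed:** the first sweep at the pump lever passed over it without touching. In the pictures the fingertips sat about 20–27 mm higher than the reported tool position.
- **Joint limit:** that same sweep ran the last joint up to its 180° limit; the highest reading was 179.98°. I then went lower and turned the wrist the other way.
- **Disagreement on finger height:** a later side view put that offset nearer 6–19 mm. I never settled the figure, but both levers moved cleanly at the height I used.

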